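# Set up a block for drilling under a strap clamp

### The job

Set up the aluminium block for drilling on the T-slot plate: lay the two steel parallels in line with the slot, one on each side of it, on your side of the stud, and set the aluminium block across both of them, square and centred over the slot. On the far side of the stud, over the slot, stand the packing block that comes level with the top of the raised aluminium block, then lower the slotted strap over the stud so that it lies level along the slot, one end on the aluminium block and the other on the packing. Leave the other packing block, the spanner and the oil can where they are.

Things in the scene. Friction and masses are not known exactly. Their poses are not given: they have to be found in the camera images.
- plate: Dark grey iron T-slot plate, 164 x 120 x 26 mm, lying fixed on the bench. Origin: centre of its underside, z up; top face at z = 26 mm. One open T-slot, 12 mm wide at the top, runs right along its middle along the plate's x axis, which points away from the robot (within about 20 degrees).
- stud: Upright threaded steel stud, 10 mm diameter, held fixed in the plate's slot 4 to 16 mm beyond the plate's centre. Origin: on its axis, level with the plate's top face; axes parallel to the plate's. Its rounded tip is 82 mm above the plate's top face.
- parallel_a: One of two equal bright steel parallels: flat bar 64 mm long (own x) x 12 mm wide (own y) x 24 mm high (z), with round dark marks on its sides, 0.15 kg. Origin: centre of its underside. In place: its centre line about 26 mm to one side of the slot's centre line, its middle about 55 mm to the near side of the stud.
- parallel_b: The other parallel, just the same: 64 mm long (own x) x 12 mm wide (own y) x 24 mm high (z). Origin: centre of its underside.
- work: Rectangular aluminium block 46 mm (own x) x 84 mm (own y) x 22 mm high (z), 0.2 kg, 14 mm bore in its middle, an 8 mm hole towards each end. Origin: centre of its underside. In place: long side across the slot, centre about 55 mm from the stud's axis (27 mm clear of the stud), top 46 mm above the plate, the strap lapping about 20 mm over it.
- block_tall: The taller of two dark steel packing blocks: square from above, 34 x 34 mm, one hole mark on top, 46 mm high (as high as a parallel and the aluminium block together), 0.37 kg. Origin: centre of its underside. Meant to stand with its centre about 40 mm beyond the stud's axis.
- block_short: The other dark steel packing block: oblong from above, 52 mm (own x) x 34 mm (own y), two hole marks on top, only 32 mm high, too low for this job; not to be moved. Origin: centre of its underside.
- strap: Strap clamp: flat dark steel bar 110 mm long (own x) x 34 mm wide (own y) x 12 mm thick (z), both ends alike, 0.28 kg, with a slot through its middle 44 mm long and 16 mm wide. Origin: centre of its underside. In place the 10 mm stud stands in the slot, the strap's centre within about 10 mm of the stud's axis along the slot.
- spanner: Long flat steel spanner, 238 x 38 x 6 mm, lying on the bench to the left; not to be moved. Origin: centre of its underside.
- oil_can: Round grey oil can with a thin brass spout, 84 mm wide, 186 mm high, standing behind the work; not to be moved. Origin: on its underside.
Not all that is in view belongs to the job. Leave any turquoise look-alike of the parallel_a alone.

How it is judged (in metres and radians):
On the way, in this order (a step that is already met when the one before it is completed fails the run):
1. both parallels lie flat on the plate, one on each side of the slot, on the near side of the stud (((y of parallel_a in the frame of plate between 0.0115 and 0.044 m and y of parallel_b in the frame of plate between -0.044 and -0.0115 m) or (y of parallel_a in the frame of plate between -0.044 and -0.0115 m and y of parallel_b in the frame of plate between 0.0115 and 0.044 m)) and z of parallel_a in the frame of plate between 0.0245 and 0.0285 m and angle between each of parallel_a, parallel_b's own z axis and vertical below 0.05 rad and angle between the x axis of each of parallel_a, parallel_b and the x axis of plate, either way round below 0.15 rad and x of parallel_a in the frame of stud between -0.085 and -0.025 m and z of parallel_b in the frame of plate between 0.0245 and 0.0285 m and x of parallel_b in the frame of stud between -0.085 and -0.025 m), for 0.2 s.
2. the aluminium block rests level across both parallels, centred over the slot (z of work in the frame of plate between 0.048 and 0.0525 m and angle between work's own z axis and vertical below 0.04 rad and y of work in the frame of plate between -0.013 and 0.013 m and angle between the x axis of work and the x axis of plate, either way round below 0.15 rad and x of work in the frame of stud between -0.075 and -0.032 m and contact force between work and parallel_a above 0.1 N and contact force between work and parallel_b above 0.1 N), for 0.2 s.
3. the strap lies level over the stud, bearing on the aluminium block and the tall packing block (z of block_tall in the frame of plate between 0.0245 and 0.0285 m and angle between each of block_tall, strap's own z axis and vertical below 0.04 rad and y of block_tall in the frame of plate between -0.013 and 0.013 m and x of block_tall in the frame of stud between 0.022 and 0.065 m and z of strap in the frame of plate between 0.07 and 0.0745 m and angle between the x axis of strap and the x axis of plate, either way round below 0.15 rad and y of strap in the frame of stud between -0.01 and 0.01 m and x of strap in the frame of stud between -0.02 and 0.02 m and contact force between strap and work above 0.1 N and contact force between strap and block_tall above 0.1 N), for 0.2 s.
At the end, for the whole second after the job is handed in: Parallels flat, either side of slot, near side of stud (12-44 mm off centre line); work level on both, tall block beyond stud (each within 13 mm of centre line); strap level over stud on both, centre within 20 mm of stud; all within 0.15 rad of slot, released, at rest; others unmoved (20 mm) (all of step 1 and all of step 2 and all of step 3 and linear speed of each of parallel_a, parallel_b, work, block_tall, strap below 0.01 m/s and angular speed of each of parallel_a, parallel_b, work, block_tall, strap below 0.1 rad/s); the robot touches nothing.
It fails at once if the short packing block is moved more than 20 mm (distance of block_short from where it was at the start of the episode above 0.02 m).
It fails at once if the spanner is moved more than 20 mm (distance of spanner from where it was at the start of the episode above 0.02 m).
It fails at once if the oil can is moved more than 20 mm (distance of oil_can from where it was at the start of the episode above 0.02 m).
It also fails if it takes over 125 s, if anything falls off the work surface, if the arm or the gripper's body presses on something with over 40 N, if the wrist force passes 120 N, or if a joint passes its speed limit or range.

### The arm

A 7-joint arm with a two-finger parallel gripper is mounted at the origin on a cart in front of the work surface, level with it; the furniture and walls round the work are solid. World frame = base frame: x ahead of the robot, y to its left, z up, the work surface at z = 0. Lengths are in m, angles in degrees, forces in N, time in s.
With the tool pointing down it reaches from about 0.425 to 0.875 m from the base axis. Payload 4.7 kg.
Tool frame: the origin (TCP) lies midway between the tips of the shut fingers; the grasp point (between the pads) lies 19 mm behind it (env.grip_point_offset is the distance from the TCP to the grasp point, in m); z points along the fingers, y is the line along which they close (so a half turn about z gives the same grasp; the last joint's range is limited). The gripper opens to 87 mm and grips with 3 to 60 N. Pads are 19 mm wide; open, the fingers measure 117 mm over their backs; the gripper's body (75 mm by 190 mm) begins 51 mm behind the grasp point.
Start: joints at [73.516, 18.392, -4.016, 83.108, 1.295, 78.541, -3.26], TCP at [0.193, -0.621, 0.223] pointing down, gripper open.
Joint ranges: [-163.93, 163.93], [-17.29, 119.83], [-79.2, 71.16], [3.27, 140.29], [-89.18, 269.18], [5.43, 117.66], [-154.24, 154.24]. Speed limits (degrees/s): [147.25, 147.25, 180, 180, 180, 180, 180].

### API

Orientations are given as [roll, pitch, yaw] about the fixed x, y, z axes, in that order (R = Rz(yaw) Ry(pitch) Rx(roll)).
In Python, from cell import env gives the robot as it stands.
- The arm moves only by the shell command python3 -m jog 'ROWS' [FORCE]. ROWS is JSON, a list of rows, each a list of 7 numbers: the shift along the tool's x, y, z in m, then the turn, a rotation vector about the tool's x, y, z in rad, then the finger opening in m, from 0 to 0.087. A call has 1 to 12 rows; each row shifts and turns the commanded pose from where the row before left it, along the tool's axes as they then stand; what a row does not reach is not made up. A row lasts 1/12 s, in which the tool goes at most 41.7 mm and 7.16 degrees, less where a joint would pass 70% of its speed; a pose out of reach is approached as far as the arm can. A call is refused whole if a number of a shift passes 0.0417 or a number of a turn 0.125, either way. A call with a gripper value outside its range is refused whole. The fingers move at their own pace and stop on an object; FORCE is the grip in N (left out, the last holds). Time passes only in rows, so rows that do not move let the fingers close. It gives the time, the measured TCP pose, the force, the opening and the grip force at its end, in the units of the state.
- env.get_obs(): the state, without advancing time (a new reading comes with each control period).
- env.read_camera(name): name is "scene" or "top" or "wrist"; returns the picture (400x640x3 uint8, blue, green, red); there is no depth.
- env.get_calibration(name): a dict with "fov_y" (degrees; the focal length in pixels is half the picture's height over the tangent of half this angle, whatever the lens; pixels are square), "cx", "cy" (the principal point, pixels), "pose" (4x4, takes a point from camera to world coordinates). Camera axes: x right, y up, looking along -z (the intrinsics and any distortion apply to the point x, -y, -z); pixel columns grow to the right and rows downward; lengths in m; the calibration is good to about 2 mm. The wrist camera is an equidistant fisheye: a pixel r from the principal point sees the ray r / f radians off the axis. A picture is of the moment at which its call begins: read the wrist's pose just before it. get_calibration takes no time and is no camera call; for the wrist camera it gives the pose at the moment of the call.
- env.sign_off(): hands the job in; it is judged then, once.
The state is a dict: "time_s": time; "qpos": joint angles; "joint_velocities": joint speeds; "effort": joint torques, N m; "tool_pos": TCP position; "tool_rot": TCP orientation; "force": force on the tool from outside, world axes, zero at the start; "wrist_torque": the same for the moment, N m; "grip_width": finger opening in m; "grasp_force": force on a finger pad.
Only numpy, scipy, OpenCV 4.12 (cv2) and the standard library are available. Lean on these libraries where they do the work, as an engineer would, in place of code of your own. Each camera call takes 0.05 s, during which the arm holds its last target. There are 200 camera calls.

## Working session

There is one attempt and no reset: what is moved stays moved. The work goes in short steps, Python scripts to look and compute and a shell command to move; the robot and the scene stay as the last step left them, time stands still between calls to the robot, and variables do not carry over. Pictures are saved under pics/ and viewed, at most 14 in all, crops included, and the job is handed in when it is done.

```bash
ls; mkdir -p pics
python3 - <<'E'
from cell import env
import cv2,numpy as np
for n in ("scene","top","wrist"):
    c=env.get_calibration(n); print(n,c["fov_y"],c["cx"],c["cy"],np.round(c["pose"],3).tolist(),[k for k in c])
    cv2.imwrite(f"pics/{n}0.png",env.read_camera(n))
o=env.get_obs();print(o)
E
```

```text
pics
scene 51.82127086662892 319.2772876065771 197.9434119076469 [[-0.882, 0.323, -0.343, 0.131], [-0.471, -0.622, 0.625, 0.973], [-0.012, 0.713, 0.701, 0.97], [0.0, 0.0, 0.0, 1.0]] ['fov_y', 'cx', 'cy', 'pose']
top 50.222532573570305 323.1935194842448 193.29710672199852 [[-0.027, 0.988, -0.152, 0.414], [-1.0, -0.028, -0.008, 0.177], [-0.013, 0.152, 0.988, 1.162], [0.0, 0.0, 0.0, 1.0]] ['fov_y', 'cx', 'cy', 'pose']
wrist 65.70646984690485 320.51253460276115 198.24843386903686 [[0.297, 0.922, 0.248, 0.261], [-0.955, 0.287, 0.077, -0.6], [-0.001, -0.26, 0.966, 0.384], [0.0, 0.0, 0.0, 1.0]] ['fov_y', 'cx', 'cy', 'pose']
{'time_s': 0.15, 'qpos': array([73.51498284, 18.42875789, -4.01630378, 83.15571415,  1.29708959,
       78.54092141, -3.25958165]), 'joint_velocities': array([-0.02583429, -0.20909519,  0.02405595, -0.25946948,  0.10717324,
       -0.03440717, -0.05116048]), 'effort': array([-3.25707715e-04, -4.91796899e+01, -4.04686863e-01, -3.12877285e+01,
       -6.40303153e-02,  4.04243649e-02,  1.39296822e-04]), 'tool_pos': array([ 0.19305096, -0.62025946,  0.22174651]), 'tool_rot': array([-1.79919938e+02,  6.71165839e-03,  1.72959137e+01]), 'force': array([-0.44529146, -0.19375046, -0.29128925]), 'wrist_torque': array([ 0.01741432, -0.02250207, -0.02289498]), 'grasp_force': 0.0, 'grip_width': 0.08709938209365081}
```

View pics/top0.png

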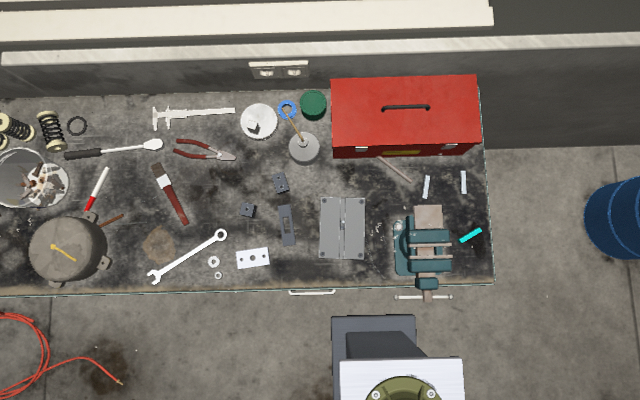

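View pics/scene0.png

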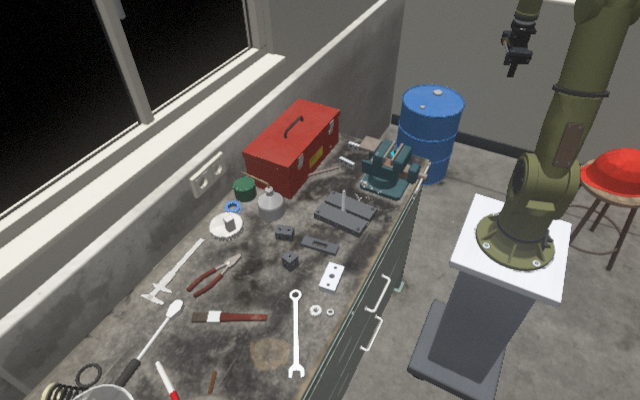

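The top view shows the parallels at (427,187) and (463,182), the turquoise decoy at (470,236) and the plate around (342,228). The work is at (252,257), the strap at (287,225), the square tall block at (248,210) and the short block at (281,182). The oil can is at (304,148). The vise at (425,240) stands in front of the parallels.

```bash
cat > h.py <<'E'
from cell import env
import cv2,numpy as np
from scipy.spatial.transform import Rotation as R
def snap(n,f):
    c=env.get_calibration(n); im=env.read_camera(n); cv2.imwrite(f"pics/{f}.png",im); np.savez(f"pics/{f}.npz",**{k:np.array(c[k]) for k in c},wrist=n=="wrist"); return im
def ray(f,px):
    c=np.load(f"pics/{f}.npz"); fl=200/np.tan(np.radians(c["fov_y"]/2)); P=c["pose"]
    d=(np.atleast_2d(px).astype(float)-[c["cx"],c["cy"]])/fl
    if c["wrist"]:
        r=np.linalg.norm(d,axis=1,keepdims=True)+1e-12; v=np.c_[d/r*np.sin(r),np.cos(r)]
    else: v=np.c_[d,np.ones(len(d))]
    v=v*[1,-1,-1]; v/=np.linalg.norm(v,axis=1,keepdims=True)
    return P[:3,3],v@P[:3,:3].T
def plane(f,px,z):
    o,v=ray(f,px); return o+v*((z-o[2])/v[:,2])[:,None]
def tri(obs):  # [(f,px),...] -> point, residual
    A=np.zeros((3,3));b=np.zeros(3);L=[]
    for f,p in obs:
        o,v=ray(f,p);M=np.eye(3)-np.outer(v[0],v[0]);A+=M;b+=M@o;L.append((M,o))
    x=np.linalg.solve(A,b); return x,max(np.linalg.norm(M@(x-o)) for M,o in L)
def go(xyz,yaw):
    """tool-frame shift to reach xyz and turn (rotvec rad), from the present pose"""
    s=env.get_obs(); T=R.from_euler("xyz",s["tool_rot"],degrees=True)
    t=R.from_euler("xyz",[180,0,yaw],degrees=True)
    print("t",round(s["time_s"],2),"shift",np.round(T.inv().apply(np.array(xyz)-s["tool_pos"]),4),"turn",np.round((T.inv()*t).as_rotvec(),4))
E
python3 - <<'E'
from h import *
for n in("top","wrist","scene"): snap(n,n+"1")
for k,p,z in [("pa",(427,187),.024),("pb",(463,182),.024),("plate",(342,228),.026),("work",(252,257),.022),("strap",(287,225),.012),("tall",(248,210),.046),("short",(281,182),.032),("can",(304,148),.06),("toolboxcorner",(333,155),.1),("decoy",(470,236),.024)]:
    print(k,np.round(plane("top1",p,z)[0],3))
im=cv2.imread("pics/top1.png"); cv2.imwrite("pics/topc.png",cv2.resize(im[140:300,225:495],None,fx=2.9,fy=2.9,interpolation=cv2.INTER_CUBIC))
s=cv2.imread("pics/scene1.png"); cv2.imwrite("pics/scenec.png",cv2.resize(s[120:300,260:440],None,fx=3.3,fy=3.3,interpolation=cv2.INTER_CUBIC))
E
```

```text
pa [ 0.598 -0.094  0.024]
pb [ 0.609 -0.191  0.024]
plate [0.494 0.139 0.026]
work [0.424 0.379 0.022]
strap [0.507 0.287 0.012]
tall [0.547 0.386 0.046]
short [0.622 0.299 0.032]
can [0.707 0.234 0.06 ]
toolboxcorner [0.676 0.158 0.1  ]
decoy [ 0.464 -0.199  0.024]
```

View pics/topc.png

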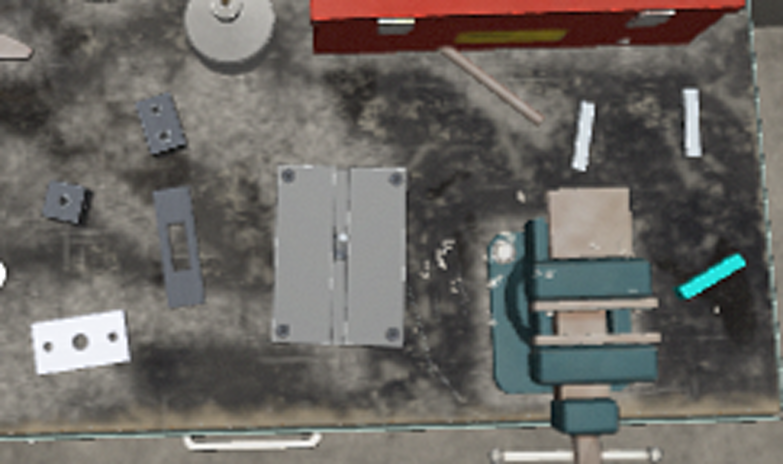

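View pics/scenec.png

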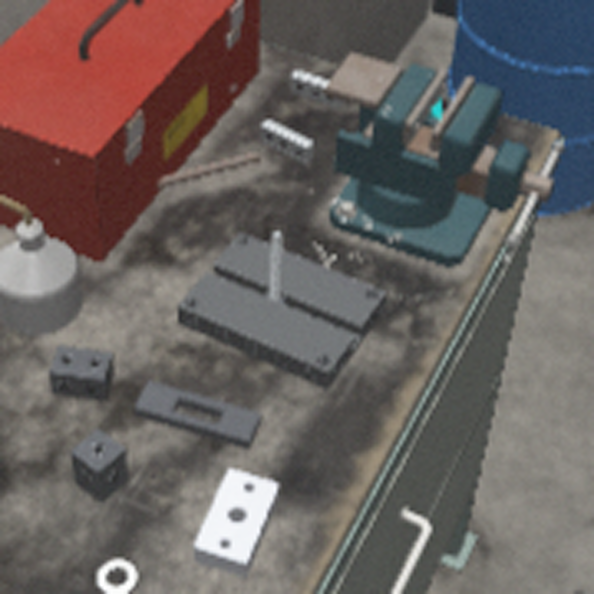

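The crops show both parallels upright behind the vise, with the toolbox behind them, and the plate clear. I'll move above the parallels for a close wrist view.

Run:
```python
from h import *
go([.56,-.14,.25],0)
for z in(.08,.1,.12): print(plane("top1",[(430,205),(415,215)],z).round(3).tolist())
```

```text
t 0.3 shift [ 0.4931 -0.3497 -0.0276] turn [-6.000e-04  1.000e-04  3.018e-01]
[[0.543, -0.085, 0.08], [0.518, -0.045, 0.08]]
[[0.54, -0.08, 0.1], [0.516, -0.041, 0.1]]
[[0.538, -0.075, 0.12], [0.514, -0.037, 0.12]]
```

```bash
python3 -m jog '[[0.029,-0.0206,-0.0016,0,0,0,0.05],[0.029,-0.0206,-0.0016,0,0,0,0.05],[0.029,-0.0206,-0.0016,0,0,0,0.05],[0.029,-0.0206,-0.0016,0,0,0,0.05],[0.029,-0.0206,-0.0016,0,0,0,0.05],[0.029,-0.0206,-0.0016,0,0,0,0.05],[0.029,-0.0206,-0.0016,0,0,0,0.05],[0.029,-0.0206,-0.0016,0,0,0,0.05],[0.029,-0.0206,-0.0016,0,0,0,0.05],[0.029,-0.0206,-0.0016,0,0,0,0.05],[0.029,-0.0206,-0.0016,0,0,0,0.05],[0.029,-0.0206,-0.0016,0,0,0,0.05]]' && python3 -m jog '[[0.029,-0.0206,-0.0016,0,0,0,0.05],[0.029,-0.0206,-0.0016,0,0,0,0.05],[0.029,-0.0206,-0.0016,0,0,0,0.05],[0.029,-0.0206,-0.0016,0,0,0,0.05],[0.029,-0.0206,-0.0016,0,0,0,0.05],[0,0,0,0,0,0.1,0.05],[0,0,0,0,0,0.1,0.05],[0,0,0,0,0,0.1,0.05],[0,0,0,0,0,0,0.05],[0,0,0,0,0,0,0.05]]'
python3 - <<'E'
from h import *
go([.56,-.14,.25],0)
snap("wrist","w1")
E
```

```text
time_s: 1.3
tool_pos: [0.4527, -0.2797, 0.2421]
tool_rot: [180.0, -0.0, 17.3]
force: [0.6, 0.3, -0.4]
grip_width: 0.0499
grasp_force: 0.0
time_s: 2.13
tool_pos: [0.5598, -0.1397, 0.2497]
tool_rot: [180.0, 0.0, 0.3]
force: [-0.0, -0.2, -0.1]
grip_width: 0.0502
grasp_force: 0.0
t 2.13 shift [ 0.0002  0.0003 -0.0003] turn [0.0001 0.0001 0.0045]
```

View pics/w1.png

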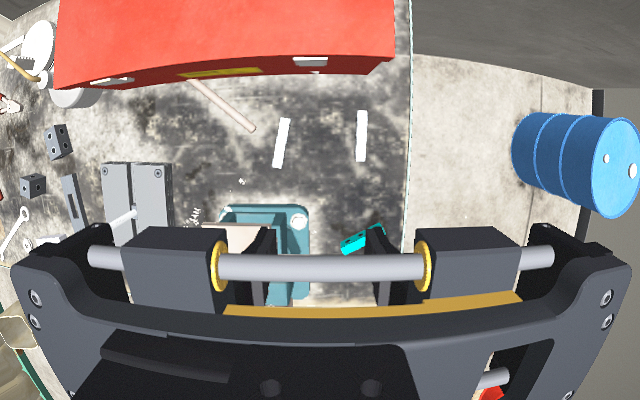

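The wrist view shows the parallels as white bars at (281,143) and (361,135), and the gripper hides everything below row 220. I'll measure the bars here and triangulate them against the top view.

```bash
cat >> h.py <<'E'
def face(f,roi,lo,hi,z,inv=False):
    """blob in HSV range within roi (x0,y0,x1,y1): its outline cast onto plane z -> centre xy, size, yaw of long side"""
    im=cv2.imread(f"pics/{f}.png"); h=cv2.cvtColor(im,cv2.COLOR_BGR2HSV); m=cv2.inRange(h,np.array(lo),np.array(hi))
    k=np.zeros_like(m); x0,y0,x1,y1=roi; k[y0:y1,x0:x1]=m[y0:y1,x0:x1]
    cs,_=cv2.findContours(k,cv2.RETR_EXTERNAL,cv2.CHAIN_APPROX_NONE); c=max(cs,key=cv2.contourArea)[:,0]
    w=plane(f,c,z)[:,:2]*1000; (cx,cy),(a,b),_=r=cv2.minAreaRect(w.astype(np.float32)); q=cv2.boxPoints(r)
    e=max((q[1]-q[0],q[2]-q[1]),key=np.linalg.norm); yaw=(np.degrees(np.arctan2(e[1],e[0]))+90)%180-90
    M=cv2.moments(c); px=(M["m10"]/M["m00"],M["m01"]/M["m00"])
    print(f,"c",round(cx,1),round(cy,1),"size",round(max(a,b),1),round(min(a,b),1),"yaw",round(yaw,1),"px",np.round(px,1)); return px
E
python3 - <<'E'
from h import *
lo,hi=(0,0,170),(180,60,255)
a=face("w1",(265,110,300,180),lo,hi,.024);A=face("top1",(418,170,437,205),lo,hi,.024)
b=face("w1",(345,100,378,170),lo,hi,.024);B=face("top1",(455,165,472,200),lo,hi,.024)
print(tri([("w1",a),("top1",A)]),tri([("w1",b),("top1",B)]))
# plate edges in gray
im=cv2.imread("pics/w1.png");print(im[143,276:290].tolist())
E
```

```text
w1 c 602.9 -86.2 size 73.9 31.6 yaw -0.8 px [277.4 134.3]
top1 c 599.8 -90.9 size 62.9 11.5 yaw -10.2 px [425.9 186.9]
w1 c 602.3 -193.6 size 76.1 23.6 yaw -5.9 px [360.9 138. ]
top1 c 609.4 -192.6 size 60.3 11.0 yaw -1.7 px [463.4 181.9]
(array([ 0.6040614 , -0.0887398 ,  0.02115936]), np.float64(0.005532108585566906)) (array([ 0.60629682, -0.18824281,  0.03943855]), np.float64(0.0008997582823967529))
[[255, 255, 253], [255, 255, 255], [255, 255, 255], [255, 255, 255], [255, 255, 255], [255, 255, 255], [255, 255, 255], [255, 255, 255], [255, 255, 255], [243, 242, 238], [146, 143, 140], [107, 109, 108], [110, 113, 114], [111, 112, 111]]
```

Background leaks into the mask, so I'll raise the threshold.

Run:
```python
from h import *
lo,hi=(0,0,242),(180,40,255); l2=(0,0,190)
a=face("w1",(265,110,300,180),lo,hi,.024);A=face("top1",(418,170,437,205),l2,hi,.024)
b=face("w1",(345,100,378,170),lo,hi,.024);B=face("top1",(455,165,472,200),l2,hi,.024)
print(tri([("w1",a),("top1",A)]),tri([("w1",b),("top1",B)]))
```

```text
w1 c 598.3 -90.0 size 64.1 12.7 yaw -11.1 px [280.6 142.2]
top1 c 599.8 -91.0 size 62.8 10.2 yaw -11.6 px [426.  186.7]
w1 c 608.3 -191.6 size 63.6 12.8 yaw -0.8 px [361.2 135.4]
top1 c 609.4 -192.4 size 60.3 10.4 yaw -1.7 px [463.4 182.3]
(array([ 0.5990891 , -0.09048207,  0.02615607]), np.float64(3.6056990064937865e-05)) (array([ 0.60809029, -0.1910644 ,  0.02743346]), np.float64(0.0002034406425896777))
```

Run:
```python
from h import *
print(tri([("w1",(112,82)),("top1",(361,149))]),tri([("w1",(310,62)),("top1",(451,146))]))
go([.6045,-.0915,.12],-11); go([.6045,-.0915,.004],-11)
```

```text
(array([0.68318205, 0.08785398, 0.11977029]), np.float64(0.0009183790598175159)) (array([ 0.67909449, -0.13076742,  0.14192354]), np.float64(0.00026020435007521154))
t 2.18 shift [ 0.045  -0.0481  0.1297] turn [ 1.000e-04 -0.000e+00  1.963e-01]
t 2.18 shift [ 0.045  -0.0481  0.2457] turn [ 1.000e-04 -0.000e+00  1.963e-01]
```

```bash
sed -i 's/T.inv().apply(np.array(xyz)/t.inv().apply(np.array(xyz)/; s/"shift"/"shift-after-turn"/' h.py; python3 -m jog '[[0,0,0,0,0,0.098,0.05],[0,0,0,0,0,0.098,0.05],[0.008,-0.019,0.04,0,0,0,0.05],[0.008,-0.019,0.04,0,0,0,0.05],[0.0085,-0.018,0.04,0,0,0,0.05],[0,0,0.03,0,0,0,0.05],[0,0,0.03,0,0,0,0.05],[0,0,0,0,0,0,0.05]]'; python3 -c "
from h import *
go([.5945,-.0895,.006],-11);print(env.get_obs()['force'])"
```

```text
time_s: 2.85
tool_pos: [0.5872, -0.0925, 0.0718]
tool_rot: [-180.0, 0.7, -11.0]
force: [-0.9, 0.4, 0.3]
grip_width: 0.05
grasp_force: 0.0
t 2.85 shift-after-turn [ 0.0066 -0.0043  0.0658] turn [-0.0002  0.0117  0.0002]
[-0.91164389  0.37961732  0.34238359]
```

```bash
python3 -m jog '[[0.003,-0.002,0.01,0,0.006,0,0.05],[0.0036,-0.0023,0.01,0,0.0057,0,0.05],[0,0,0,0,0,0,0.05]]'; python3 -c "
from h import *
go([.5945,-.0895,.006],-11);print(env.get_obs()['force'])"
```

```text
time_s: 3.1
tool_pos: [0.6002, -0.0899, 0.0583]
tool_rot: [-180.0, -0.7, -11.1]
force: [-1.2, 0.7, 0.4]
grip_width: 0.0502
grasp_force: 0.0
t 3.1 shift-after-turn [-0.0057  0.0007  0.0523] turn [-0.0004 -0.0128 -0.0017]
[-1.18006115  0.68625723  0.35862371]
```

```bash
python3 -m jog '[[-0.0057,0.0007,0.02,0,-0.0125,-0.002,0.05],[0,0,0.02,0,0,0,0.05],[0,0,0.006,0,0,0,0.05],[0,0,0,0,0,0,0.05],[0,0,0,0,0,0,0.05],[0,0,0,0,0,0,0.05]]'; python3 -c "
from h import *
go([.5945,-.0895,.006],-11);print(env.get_obs()['force'])"
```

```text
time_s: 3.6
tool_pos: [0.5951, -0.0899, 0.0136]
tool_rot: [-180.0, -0.1, -11.0]
force: [-0.5, -0.3, 0.7]
grip_width: 0.0496
grasp_force: 0.0
t 3.6 shift-after-turn [-0.0007 -0.0003  0.0076] turn [-0.     -0.0014 -0.0002]
[-0.53510829 -0.29668236  0.72490198]
```

```bash
python3 -m jog '[[0,0,0.007,0,0,0,0.05],[0,0,0,0,0,0,0.05],[0,0,0,0,0,0,0.0],[0,0,0,0,0,0,0.0],[0,0,0,0,0,0,0.0],[0,0,0,0,0,0,0.0],[0,0,0,0,0,0,0.0],[0,0,0,0,0,0,0.0],[0,0,-0.02,0,0,0,0],[0,0,-0.03,0,0,0,0],[0,0,-0.04,0,0,0,0],[0,0,-0.04,0,0,0,0]]' 35; python3 -m jog '[[0,0,-0.04,0,0,0,0],[0,0,-0.04,0,0,0,0],[0,0,-0.02,0,0,0,0],[0,0,0,0,0,0,0]]'; python3 -c "
from h import *
go([.43,.135,.25],-8)"
```

```text
time_s: 4.6
tool_pos: [0.5927, -0.0896, 0.1354]
tool_rot: [-180.0, 0.2, -11.0]
force: [1.1, -0.2, -2.1]
grip_width: 0.0114
grasp_force: 34.9
time_s: 4.93
tool_pos: [0.5971, -0.0898, 0.2416]
tool_rot: [180.0, -0.5, -11.0]
force: [0.5, 0.0, -0.9]
grip_width: 0.0115
grasp_force: 34.9
t 4.93 shift-after-turn [-0.1968 -0.1994 -0.0084] turn [ 0.0005 -0.0095 -0.0525]
```

```bash
python3 -m jog '[[0,0,0,0,0,-0.05,0],[-0.0243,-0.0249,0,0,0,0,0],[-0.0243,-0.0249,0,0,0,0,0],[-0.0243,-0.0249,0,0,0,0,0],[-0.0243,-0.0249,0,0,0,0,0],[-0.0243,-0.0249,0,0,0,0,0],[-0.0243,-0.0249,0,0,0,0,0],[-0.0243,-0.0249,0,0,0,0,0],[-0.0243,-0.0249,0,0,0,0,0],[0,0,0,0,0,0,0],[0,0,0,0,0,0,0],[0,0,0,0,0,0,0]]'
python3 - <<'E'
from h import *
go([.43,.135,.25],-8); snap("wrist","w2")
E
```

```text
time_s: 5.93
tool_pos: [0.4297, 0.1341, 0.2346]
tool_rot: [179.9, 0.1, -8.2]
force: [0.3, -0.7, -0.9]
grip_width: 0.0112
grasp_force: 34.9
t 5.93 shift-after-turn [ 0.0002 -0.0009 -0.0154] turn [ 0.0012  0.0016 -0.0027]
```

View pics/w2.png

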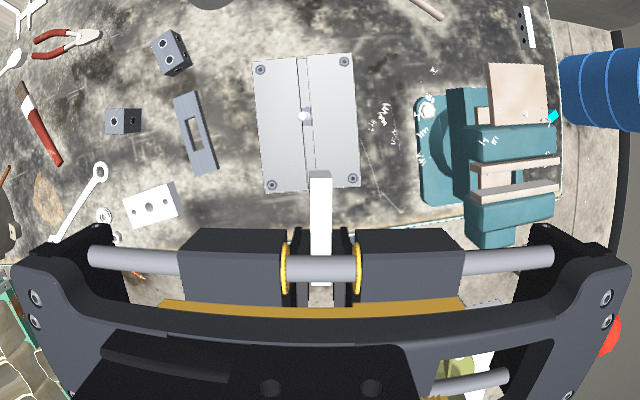

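The wrist view shows the parallel held at (320,230) and the plate with screws at (260,69), (344,62), (354,179) and (272,184), stud tip near (304,115). The strap is at (194,130), the work at (152,205), the tall block near (124,121) and the short block at (171,53).

```bash
cat >> h.py <<'E'
def dark(f,p,r=6):
    g=cv2.cvtColor(cv2.imread(f"pics/{f}.png"),cv2.COLOR_BGR2GRAY).astype(float); x,y=p
    w=g[y-r:y+r+1,x-r:x+r+1]; w=np.clip(np.median(w)-15-w,0,None); Y,X=np.mgrid[-r:r+1,-r:r+1]
    return (x+(w*X).sum()/w.sum(),y+(w*Y).sum()/w.sum())
E
python3 - <<'E'
from h import *
im=cv2.imread("pics/w2.png"); t=cv2.imread("pics/top1.png")
cv2.imwrite("pics/w2c.png",cv2.resize(im[40:205,235:375],None,fx=3.6,fy=3.6,interpolation=cv2.INTER_CUBIC))
S=[(260,69),(344,62),(354,179),(272,184)]; T=[(324,201),(362,201),(361,254),(323,254)]
for f,Q,r in(("w2",S,6),("top1",T,4)):
    P=np.array([dark(f,q,r) for q in Q]); W=plane(f,P,.026)*1000
    print(f,P.round(1).tolist(),W.round(1).tolist(),"c",W.mean(0).round(1),"yaw",[round(float(np.degrees(np.arctan2(*(W[a]-W[b])[[1,0]]))),2) for a,b in((0,3),(1,2))])
    if f=="w2":PW=P
    else: print([tri([("w2",a),("top1",b)])[0].round(4).tolist() for a,b in zip(PW,P)])
E
```

```text
w2 [[259.8, 69.2], [343.8, 61.6], [352.5, 178.1], [271.5, 184.5]] [[568.5, 186.2, 26.0], [562.0, 86.3, 26.0], [420.4, 94.9, 26.0], [426.8, 194.7, 26.0]] c [494.4 140.5  26. ] yaw [-3.44, -3.44]
top1 [[323.4, 200.5], [364.7, 201.7], [363.2, 255.0], [322.2, 255.4]] [[569.4, 186.6, 26.0], [563.0, 75.9, 26.0], [421.8, 85.7, 26.0], [423.5, 193.4, 26.0]] c [494.4 135.4  26. ] yaw [-2.69, -3.96]
[[0.5695, 0.1867, 0.0224], [0.5792, 0.0705, -0.0858], [0.4218, 0.0909, 0.0334], [0.4245, 0.1947, 0.0199]]
```

View pics/w2c.png

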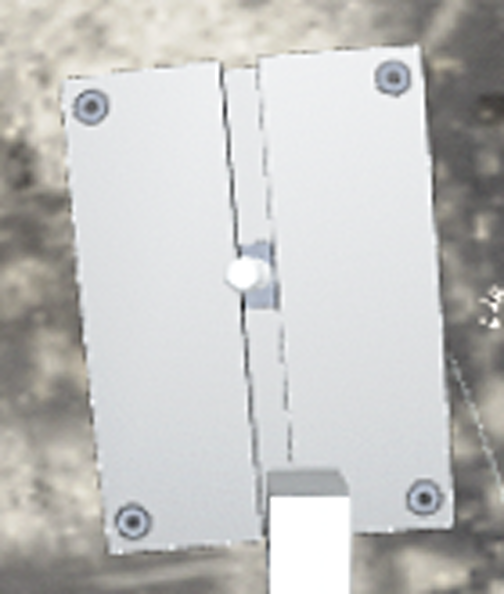

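```bash
cat >> h.py <<'E'
PC=np.array([.4944,.1405]);PY=-3.44
def w2p(p): return R.from_euler("z",-PY,degrees=True).apply(np.r_[np.array(p[:2])-PC,0])[:2]
def p2w(p): return PC+R.from_euler("z",PY,degrees=True).apply([p[0],p[1],0])[:2]
E
python3 - <<'E'
from h import *
print(tri([("w2",(302.7,115.6)),("top1",(343.3,222.1))]))
for z in(.1,.106):
  for f,p in(("w2",(302.7,115.6)),("top1",(343.3,222.1))): print(z,f,w2p(plane(f,p,z)[0]).round(4))
print("nut",w2p(plane("w2",(235+261/3.6,40+276/3.6),.02)[0]))
# held parallel top face
lo,hi=(0,0,245),(180,40,255)
im=cv2.imread("pics/w2.png")
print(ray("w2",(1,1))[0])
print("slot L/R", [w2p(plane("w2",(235+x/3.6,40+y/3.6),.026)[0]).round(4).tolist() for x,y in((221,70),(261,500),(262,66),(291,460))])
go([*p2w((.01-.055-.004,.026)),.12],PY)
E
```

```text
(array([0.502599  , 0.13863288, 0.11579111]), np.float64(0.0005065520633380265))
0.1 w2 [ 0.0088 -0.0002]
0.1 top1 [ 0.0093 -0.0022]
0.106 w2 [ 0.0087 -0.0005]
0.106 top1 [ 0.0088 -0.002 ]
nut [ 0.00760522 -0.00150327]
[0.49987299 0.12394661 0.39670406]
slot L/R [[0.078, 0.0056], [-0.0677, 0.0049], [0.078, -0.0079], [-0.0548, -0.0064]]
t 5.98 shift-after-turn [ 0.0148 -0.0367  0.1147] turn [ 0.0006  0.0018 -0.0836]
```

```bash
python3 -m jog '[[0,0,0,0,0.001,-0.084,0],[0.0068,-0.0184,0.03,0,0,0,0],[0.0068,-0.0184,0.03,0,0,0,0],[0,0,0.03,0,0,0,0],[0,0,0.03,0,0,0,0],[0,0,0.03,0,0,0,0],[0,0,0.02,0,0,0,0],[0,0,0,0,0,0,0],[0,0,0,0,0,0,0],[0,0,0,0,0,0,0]]'; python3 -c "
from h import *
go([*p2w((-.0503,.0255)),.0335],PY);print(env.get_obs()['force'])"
```

```text
time_s: 6.82
tool_pos: [0.447, 0.1707, 0.0664]
tool_rot: [-179.9, -0.1, -3.4]
force: [0.1, 0.1, -0.8]
grip_width: 0.0114
grasp_force: 34.9
t 6.82 shift-after-turn [-0.0012  0.0018  0.0329] turn [-0.0009 -0.0014  0.0005]
[ 0.07081422  0.13749341 -0.81957952]
```

```bash
python3 -m jog '[[-0.0012,0.0018,0.02,0,-0.0014,0,0],[0,0,0.01,0,0,0,0],[0,0,0.0025,0,0,0,0],[0,0,0,0,0,0,0],[0,0,0.001,0,0,0,0],[0,0,0,0,0,0,0],[0,0,0,0,0,0,0]]'; python3 -m jog '[[0,0,0,0,0,0,0.03],[0,0,0,0,0,0,0.03],[0,0,0,0,0,0,0.03],[0,0,-0.01,0,0,0,0.03],[0,0,-0.03,0,0,0,0.04],[0,0,-0.04,0,0,0,0.05],[0,0,-0.04,0,0,0,0.05],[0,0,-0.04,0,0,0,0.05],[0,0,-0.04,0,0,0,0.05],[0,0,0,0,0,0,0.05],[0,0,0,0,0,0,0.05]]'; python3 -c "
from h import *
go([.55,-.19,.25],-1)
go([.605,-.1914,.12],-1)"
```

```text
time_s: 7.4
tool_pos: [0.4493, 0.1708, 0.0394]
tool_rot: [-180.0, -0.4, -3.4]
force: [-10.3, -4.7, 40.9]
grip_width: 0.0119
grasp_force: 35.0
time_s: 8.32
tool_pos: [0.4462, 0.1698, 0.235]
tool_rot: [-179.9, -0.3, -3.3]
force: [-0.7, -1.0, -0.2]
grip_width: 0.0495
grasp_force: 0.0
t 8.32 shift-after-turn [ 0.1101  0.3579 -0.015 ] turn [-0.0009 -0.0046 -0.0408]
t 8.32 shift-after-turn [0.1651 0.3583 0.115 ] turn [-0.0009 -0.0046 -0.0408]
```

```bash
python3 -m jog '[[0,0,0,0,-0.004,-0.04,0.05],[0.0165,0.0358,0,0,0,0,0.05],[0.0165,0.0358,0,0,0,0,0.05],[0.0165,0.0358,0,0,0,0,0.05],[0.0165,0.0358,0,0,0,0,0.05],[0.0165,0.0358,0,0,0,0,0.05],[0.0165,0.0358,0,0,0,0,0.05],[0.0165,0.0358,0,0,0,0,0.05],[0.0165,0.0358,0,0,0,0,0.05],[0.0165,0.0358,0,0,0,0,0.05],[0.0165,0.0358,0,0,0,0,0.05],[0,0,0,0,0,0,0.05]]'; python3 -m jog '[[0,0,0.03,0,0,0,0.05],[0,0,0.03,0,0,0,0.05],[0,0,0.03,0,0,0,0.05],[0,0,0,0,0,0,0.05],[0,0,0,0,0,0,0.05],[0,0,0,0,0,0,0.05]]';python3 - <<'E'
from h import *
go([.605,-.1914,.006],-1)
snap("top","top2");snap("scene","scene2")
A=cv2.resize(cv2.imread("pics/top2.png")[190:265,310:375],None,fx=6,fy=6,interpolation=cv2.INTER_CUBIC)
B=cv2.resize(cv2.imread("pics/scene2.png")[170:240,310:385],None,fx=5,fy=5,interpolation=cv2.INTER_CUBIC)
c=np.zeros((450,770,3),np.uint8);c[:A.shape[0],:A.shape[1]]=A;c[:B.shape[0],395:395+B.shape[1]]=B;cv2.imwrite("pics/chk2.png",c)
E
```

```text
time_s: 9.32
tool_pos: [0.6024, -0.2023, 0.2274]
tool_rot: [179.8, 0.5, -1.7]
force: [-1.4, -1.5, -1.1]
grip_width: 0.0502
grasp_force: 0.0
time_s: 9.82
tool_pos: [0.6031, -0.1917, 0.1421]
tool_rot: [-180.0, 0.2, -1.0]
force: [0.8, 1.0, 0.7]
grip_width: 0.05
grasp_force: 0.0
t 9.82 shift-after-turn [ 0.0019 -0.0003  0.1361] turn [-0.0002  0.0043 -0.0004]
```

View pics/chk2.png

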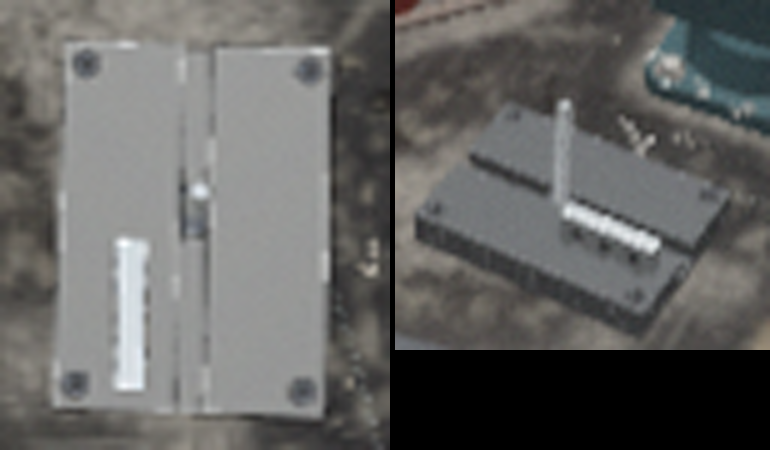

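The first parallel lies flat left of the slot, on the near side of the stud. Next is the second one.

```bash
python3 -m jog '[[0,-0.0003,0.03,0,0.004,0,0.05],[0,0,0.03,0,0,0,0.05],[0,0,0.03,0,0,0,0.05],[0,0,0.03,0,0,0,0.05],[0,0,0.013,0,0,0,0.05],[0,0,0,0,0,0,0.05],[0,0,0,0,0,0,0.05],[0,0,0,0,0,0,0.05]]';python3 -c "
from h import *
go([.603,-.1914,.005],-1)"
```

```text
time_s: 10.58
tool_pos: [0.6045, -0.192, 0.0108]
tool_rot: [179.9, -0.2, -1.0]
force: [-0.5, 0.0, 0.2]
grip_width: 0.0501
grasp_force: 0.0
t 10.58 shift-after-turn [-0.0015 -0.0005  0.0058] turn [ 0.0011 -0.0029 -0.0007]
```

```bash
python3 -m jog '[[0,0,0.006,0,0,0,0.05],[0,0,0,0,0,0,0.05],[0,0,0,0,0,0,0.0],[0,0,0,0,0,0,0.0],[0,0,0,0,0,0,0.0],[0,0,0,0,0,0,0.0],[0,0,0,0,0,0,0.0],[0,0,0,0,0,0,0.0]]' 55; python3 -m jog '[[0,0,-0.01,0,0,0,0],[0,0,-0.02,0,0,0,0],[0,0,-0.03,0,0,0,0],[0,0,-0.03,0,0,0,0],[0,0,-0.03,0,0,0,0],[0,0,-0.03,0,0,0,0],[0,0,-0.03,0,0,0,0],[0,0,-0.02,0,0,0,0],[0,0,0,0,0,0,0]]'; python3 -c "
from h import *
go([*p2w((-.050,-.0265)),.21],PY)"
```

```text
time_s: 11.25
tool_pos: [0.6024, -0.1915, 0.0021]
tool_rot: [-180.0, 0.1, -1.0]
force: [-0.3, -0.1, -0.1]
grip_width: 0.0178
grasp_force: 0.0
time_s: 12.0
tool_pos: [0.6054, -0.1919, 0.2084]
tool_rot: [179.8, -0.4, -1.0]
force: [1.0, -1.1, -1.7]
grip_width: 0.0117
grasp_force: 55.0
t 12.0 shift-after-turn [-0.1807 -0.2986 -0.0016] turn [ 0.0027 -0.0079  0.042 ]
```

```bash
python3 -m jog '[[0,0,0,0,0,0.042,0],[-0.018,-0.0299,0,0,0,0,0],[-0.018,-0.0299,0,0,0,0,0],[-0.018,-0.0299,0,0,0,0,0],[-0.018,-0.0299,0,0,0,0,0],[-0.018,-0.0299,0,0,0,0,0],[-0.018,-0.0299,0,0,0,0,0],[-0.018,-0.0299,0,0,0,0,0],[-0.018,-0.0299,0,0,0,0,0],[-0.018,-0.0299,0,0,0,0,0],[-0.018,-0.0299,0,0,0,0,0],[0,0,0,0,0,0,0]]'; python3 -m jog '[[0,0,0.02,0,0,0,0],[0,0,0.03,0,0,0,0],[0,0,0.03,0,0,0,0],[0,0,0.03,0,0,0,0],[0,0,0.03,0,0,0,0],[0,0,0,0,0,0,0],[0,0,0,0,0,0,0],[0,0,0,0,0,0,0]]'; python3 -c "
from h import *
go([*p2w((-.050,-.0265)),.045],PY)"
```

```text
time_s: 13.0
tool_pos: [0.4368, 0.1249, 0.2019]
tool_rot: [-179.9, 0.2, -2.9]
force: [-0.0, 1.1, -1.0]
grip_width: 0.0119
grasp_force: 55.0
time_s: 13.67
tool_pos: [0.4415, 0.1181, 0.0635]
tool_rot: [-180.0, -0.0, -3.4]
force: [0.5, 0.6, -1.8]
grip_width: 0.0119
grasp_force: 55.0
t 13.67 shift-after-turn [0.0014 0.0009 0.0185] turn [-0.0006 -0.      0.0001]
```

```bash
python3 -m jog '[[0.0014,0.0009,0.015,0,0,0,0],[0,0,0.003,0,0,0,0],[0,0,0.002,0,0,0,0],[0,0,0,0,0,0,0],[0,0,0,0,0,0,0]]';  python3 -m jog '[[0,0,0.002,0,0,0,0],[0,0,0,0,0,0,0],[0,0,0,0,0,0,0]]'
```

```text
time_s: 14.08
tool_pos: [0.4428, 0.1169, 0.0433]
tool_rot: [-180.0, -0.0, -3.4]
force: [-1.0, 0.3, -1.7]
grip_width: 0.0118
grasp_force: 55.0
time_s: 14.33
tool_pos: [0.4421, 0.1168, 0.0405]
tool_rot: [180.0, 0.1, -3.4]
force: [0.2, 0.1, -0.7]
grip_width: 0.0114
grasp_force: 55.0
```

```bash
python3 -m jog '[[0,0,0.0015,0,0,0,0],[0,0,0,0,0,0,0],[0,0,0,0,0,0,0]]';  python3 -m jog '[[0,0,0.0015,0,0,0,0],[0,0,0,0,0,0,0],[0,0,0,0,0,0,0]]';  python3 -m jog '[[0,0,0.0015,0,0,0,0],[0,0,0,0,0,0,0],[0,0,0,0,0,0,0]]'
```

```text
time_s: 14.58
tool_pos: [0.4419, 0.1168, 0.0387]
tool_rot: [-180.0, 0.1, -3.4]
force: [-0.5, -0.0, -0.6]
grip_width: 0.0114
grasp_force: 55.0
time_s: 14.83
tool_pos: [0.4419, 0.1168, 0.0372]
tool_rot: [-180.0, 0.1, -3.5]
force: [-0.2, -0.3, -1.0]
grip_width: 0.0113
grasp_force: 55.0
time_s: 15.08
tool_pos: [0.4419, 0.1168, 0.0357]
tool_rot: [180.0, 0.1, -3.4]
force: [0.9, -0.8, -1.2]
grip_width: 0.0119
grasp_force: 55.0
```

```bash
python3 -m jog '[[0,0,0.0015,0,0,0,0],[0,0,0,0,0,0,0],[0,0,0,0,0,0,0]]';  python3 -m jog '[[0,0,0.0015,0,0,0,0],[0,0,0,0,0,0,0],[0,0,0,0,0,0,0]]';  python3 -m jog '[[0,0,0.001,0,0,0,0],[0,0,0,0,0,0,0],[0,0,0,0,0,0,0]]'
```

```text
time_s: 15.33
tool_pos: [0.4422, 0.1169, 0.0347]
tool_rot: [180.0, 0.1, -3.4]
force: [-2.5, -0.6, 5.5]
grip_width: 0.0115
grasp_force: 55.0
time_s: 15.58
tool_pos: [0.4423, 0.1168, 0.0347]
tool_rot: [179.9, 0.1, -3.4]
force: [-7.1, -1.3, 19.6]
grip_width: 0.0118
grasp_force: 55.0
time_s: 15.83
tool_pos: [0.4423, 0.1169, 0.0346]
tool_rot: [179.9, 0.1, -3.4]
force: [-10.6, -2.0, 29.7]
grip_width: 0.0117
grasp_force: 55.0
```

```bash
python3 -m jog '[[0,0,-0.002,0,0,0,0],[0,0,0,0,0,0,0.03],[0,0,0,0,0,0,0.03],[0,0,0,0,0,0,0.03],[0,0,0,0,0,0,0.03],[0,0,-0.01,0,0,0,0.03],[0,0,-0.03,0,0,0,0.03],[0,0,-0.04,0,0,0,0.06],[0,0,-0.04,0,0,0,0.06],[0,0,-0.04,0,0,0,0.06],[0,0,-0.04,0,0,0,0.06],[0,0,0,0,0,0,0.06]]'; python3 -m jog '[[-0.009,-0.028,-0.004,0,0,-0.01,0.06],[-0.01,-0.03,0,0,0,-0.01,0.06],[-0.01,-0.03,0,0,0,-0.01,0.06],[-0.01,-0.03,0,0,0,-0.01,0.06],[-0.01,-0.03,0,0,0,-0.01,0.06],[-0.01,-0.03,0,0,0,-0.01,0.06],[0,0,0,0,0,0,0.06],[0,0,0,0,0,0,0.06],[0,0,0,0,0,0,0.06]]';python3 - <<'E'
from h import *
go([.38,.30,.24],0);snap("wrist","w3");snap("top","top3")
E
```

```text
time_s: 16.83
tool_pos: [0.4465, 0.1183, 0.2423]
tool_rot: [-179.9, -0.7, -3.4]
force: [0.9, 0.7, 0.5]
grip_width: 0.0548
grasp_force: 0.0
time_s: 17.58
tool_pos: [0.3896, 0.2962, 0.2379]
tool_rot: [180.0, 0.1, -0.0]
force: [0.7, 0.4, -0.5]
grip_width: 0.0598
grasp_force: 0.0
t 17.58 shift-after-turn [-0.0096 -0.0038 -0.0021] turn [ 0.0004  0.0012 -0.0001]
```

View pics/w3.png

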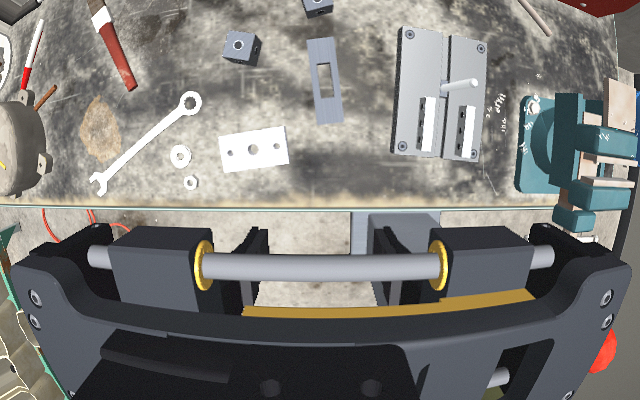

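The view shows both parallels upright on the plate at (428,124) and (468,128). The work is at (253,148) with its bore, the strap at (325,80), the tall block at (240,47) and the spanner's edge near (190,100).

Run:
```python
from h import *
lo,hi=(0,0,235),(180,40,255)
w=face("w3",(212,118,296,178),lo,hi,.022); face("w2",(118,178,184,232),lo,hi,.022)
b3=[dark("w3",p,6) for p in((230,153),(253,149),(278,146))]
b2=[dark("w2",p,6) for p in((134,212),(150,207),(166,201))]
print(np.round(b3,1).tolist(),np.round(b2,1).tolist())
for a,b in zip(b3,b2): x,r=tri([("w3",a),("w2",b)]);print("hole",x.round(4),r.round(4),plane("w3",a,.022)[0].round(4),plane("w2",b,.022)[0].round(4))
for roi in((415,90,442,160),(450,98,482,165)):
    p=face("w3",roi,lo,hi,.050); print(w2p(plane("w3",p,.05)[0]).round(4))
a=cv2.imread("pics/w3.png");b=cv2.imread("pics/w2.png")
c=np.hstack([cv2.resize(x,(390,430),interpolation=cv2.INTER_CUBIC) for x in(a[15:130,220:350],b[80:195,100:230])]);cv2.imwrite("pics/c3.png",c)
```

```text
w3 c 421.3 379.8 size 88.0 49.4 yaw -81.7 px [253.2 149.3]
w2 c 420.8 380.0 size 86.7 49.4 yaw -83.0 px [149.7 206.5]
[[229.6, 152.5], [249.9, 148.9], [275.7, 145.6]] [[133.2, 211.7], [148.4, 206.2], [166.3, 199.9]]
hole [0.418  0.4102 0.0207] 0.0 [0.4182 0.4098 0.022 ] [0.4183 0.4091 0.022 ]
hole [0.4211 0.3849 0.0137] 0.0001 [0.4221 0.383  0.022 ] [0.4227 0.3792 0.022 ]
hole [0.4252 0.3516 0.0134] 0.0005 [0.4255 0.3503 0.022 ] [0.4274 0.3466 0.022 ]
w3 c 456.0 169.5 size 64.2 13.0 yaw -2.5 px [428.3 123.4]
[-0.0397  0.0268]
w3 c 450.2 115.8 size 63.6 12.5 yaw -3.5 px [468.3 131.4]
[-0.0427 -0.0272]
```

View pics/c3.png

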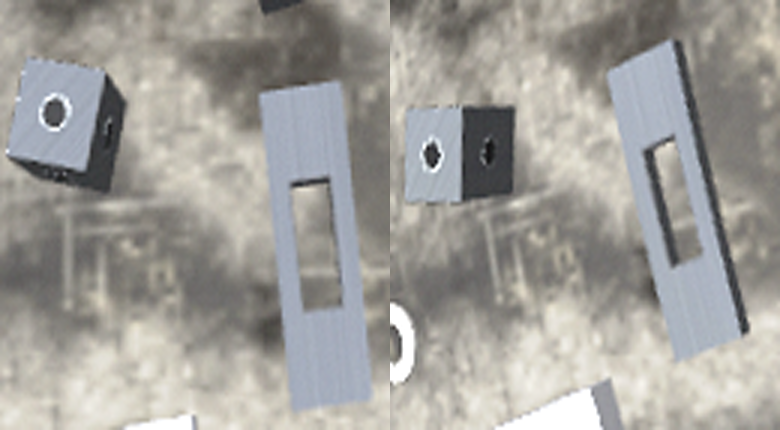

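Run:
```python
from h import *
L=lambda p:(220+p[0]/3,15+p[1]/(430/115)); Rr=lambda p:(100+(p[0]-390)/3,80+p[1]/(430/115))
def quad(n,l,r,z):
    T=np.array([tri([("w3",L(a)),("w2",Rr(b))])[0] for a,b in zip(l,r)]); print(n,"tri c",T.mean(0).round(4),"z",T[:,2].round(3))
    for f,q,m in(("w3",l,L),("w2",r,Rr)):
        W=plane(f,[m(p) for p in q],z)[:,:2]; d=W[0]+W[1]-W[2]-W[3]; e=W[1]+W[2]-W[0]-W[3]
        print(" ",f,"c",W.mean(0).round(4),"yaw",np.degrees(np.arctan2(d[1],d[0])).round(1),"perp",(np.degrees(np.arctan2(e[1],e[0]))+90).round(1),"size",(np.linalg.norm(d)/2).round(4),(np.linalg.norm(e)/2).round(4))
quad("strap",[(260,93),(339,83),(372,399),(295,411)],[(609,73),(672,41),(739,335),(677,360)],.012)
quad("slot",[(291,185),(330,178),(343,305),(302,310)],[(645,150),(672,138),(702,257),(672,267)],.012)
quad("tall",[(30,58),(106,71),(82,172),(6,152)],[(409,107),(464,106),(462,201),(405,200)],.046)
print(tri([("w3",L((55,113))),("w2",Rr((432,154)))]))
go([.421,.380,.10],8)
```

```text
strap tri c [0.5066 0.2891 0.0117] z [0.01  0.01  0.014 0.013]
  w3 c [0.5064 0.2891] yaw 7.4 perp 6.9 size 0.1093 0.0325
  w2 c [0.5064 0.2889] yaw 6.6 perp 7.1 size 0.1082 0.0321
slot tri c [0.5062 0.2891 0.0114] z [0.009 0.015 0.013 0.009]
  w3 c [0.5063 0.2891] yaw 6.6 perp 7.3 size 0.0431 0.0166
  w2 c [0.506  0.2887] yaw 7.2 perp 4.4 size 0.0439 0.0144
tall tri c [0.5485 0.3905 0.0435] z [0.044 0.043 0.041 0.046]
  w3 c [0.548  0.3899] yaw -16.2 perp -14.8 size 0.0327 0.0318
  w2 c [0.5481 0.3886] yaw -15.1 perp -13.9 size 0.0333 0.0332
(array([0.54816749, 0.3903177 , 0.04530102]), np.float64(0.00017311486746492857))
t 17.68 shift-after-turn [ 0.0423 -0.0796  0.1378] turn [ 0.0005  0.0012 -0.1422]
```

```bash
python3 -c "
from h import *
print(env.get_obs()['qpos'].round(1)); go([.421,.380,.24],-82.5);go([.421,.380,.24],97.5)"
```

```text
[  14.6    0.2  -54.2  102.3    0.2   77.6 -129.8]
t 17.68 shift-after-turn [-0.0799 -0.0416 -0.0022] turn [1.3000e-03 6.0000e-04 1.4374e+00]
t 17.68 shift-after-turn [ 0.0799  0.0416 -0.0022] turn [-6.0000e-04  1.3000e-03 -1.7042e+00]
```

```bash
python3 -m jog '[[0,0,0,0,0,-0.122,0.07],[0,0,0,0,0,-0.122,0.07],[0,0,0,0,0,-0.122,0.07],[0,0,0,0,0,-0.122,0.07],[0,0,0,0,0,-0.122,0.07],[0,0,0,0,0,-0.122,0.07],[0,0,0,0,0,-0.122,0.07],[0,0,0,0,0,-0.122,0.07],[0,0,0,0,0,-0.122,0.07],[0,0,0,0,0,-0.122,0.07],[0,0,0,0,0,-0.122,0.07],[0,0,0,0,0,-0.122,0.07]]'; python3 -m jog '[[0,0,0,0,0,-0.12,0.07],[0,0,0,0,0,-0.12,0.07],[0.0265,0.014,0.03,0,0,0,0.07],[0.0265,0.014,0.03,0,0,0,0.07],[0.0265,0.014,0.03,0,0,0,0.07],[0,0,0.03,0,0,0,0.07],[0,0,0.03,0,0,0,0.07],[0,0,0,0,0,0,0.07],[0,0,0,0,0,0,0.07],[0,0,0,0,0,0,0.07]]';python3 -c "
from h import *
go([.421,.380,.006],97.5)"
```

```text
time_s: 18.68
tool_pos: [0.3903, 0.2953, 0.2378]
tool_rot: [-179.9, 0.0, 84.1]
force: [-0.5, 0.2, 0.7]
grip_width: 0.0702
grasp_force: 0.0
time_s: 19.52
tool_pos: [0.4212, 0.3795, 0.091]
tool_rot: [180.0, -0.1, 97.5]
force: [-0.2, 0.3, -0.5]
grip_width: 0.0703
grasp_force: 0.0
t 19.52 shift-after-turn [ 0.0005 -0.0001  0.085 ] turn [ 0.0007 -0.0009  0.0005]
```

```bash
python3 -m jog '[[0.0005,0,0.03,0,0,0,0.07],[0,0,0.03,0,0,0,0.07],[0,0,0.02,0,0,0,0.07],[0,0,0.004,0,0,0,0.07],[0,0,0,0,0,0,0.07],[0,0,0,0,0,0,0.07],[0,0,0,0,0,0,0],[0,0,0,0,0,0,0],[0,0,0,0,0,0,0],[0,0,0,0,0,0,0],[0,0,0,0,0,0,0],[0,0,0,0,0,0,0]]' 50;python3 -m jog '[[0,0,0,0,0,0,0],[0,0,0,0,0,0,0],[0,0,0,0,0,0,0]]'
```

```text
time_s: 20.52
tool_pos: [0.4205, 0.3804, 0.0061]
tool_rot: [180.0, -0.0, 97.6]
force: [1.2, -0.1, 3.7]
grip_width: 0.0456
grasp_force: 50.0
time_s: 20.77
tool_pos: [0.4205, 0.3804, 0.0061]
tool_rot: [180.0, -0.0, 97.6]
force: [0.9, -1.1, 5.5]
grip_width: 0.0457
grasp_force: 50.0
```

```bash
python3 -m jog '[[0,0,-0.01,0,0,0,0],[0,0,-0.03,0,0,0,0],[0,0,-0.04,0,0,0,0],[0,0,-0.04,0,0,0,0],[0,0,-0.04,0,0,0,0],[0,0,-0.01,0,0,0,0],[0,0,0,0,0,0,0]]';python3 -c "
from h import *
go([*p2w((-.048,-.0005)),.17],PY+90)"
```

```text
time_s: 21.35
tool_pos: [0.4207, 0.3817, 0.1788]
tool_rot: [179.8, -0.2, 97.6]
force: [-0.1, -0.0, -2.4]
grip_width: 0.0455
grasp_force: 50.0
t 21.35 shift-after-turn [-0.2369  0.04    0.0088] turn [ 0.0034 -0.0031  0.1933]
```

```bash
python3 -m jog '[[0,0,0,0,0,0.0965,0],[0,0,0,0,0,0.0965,0],[-0.0295,0.005,0,0,0,0,0],[-0.0295,0.005,0,0,0,0,0],[-0.0295,0.005,0,0,0,0,0],[-0.0295,0.005,0,0,0,0,0],[-0.0295,0.005,0,0,0,0,0],[-0.0295,0.005,0,0,0,0,0],[-0.0295,0.005,0,0,0,0,0],[-0.0295,0.005,0,0,0,0,0],[0,0,0,0,0,0,0],[0,0,0,0,0,0,0]]';python3 -m jog '[[0,0,0.03,0,0,0,0],[0,0,0.03,0,0,0,0],[0,0,0.03,0,0,0,0],[0,0,0,0,0,0,0],[0,0,0,0,0,0,0]]';python3 -c "
from h import *
go([*p2w((-.048,-.0005)),.0585],PY+90)"
```

```text
time_s: 22.35
tool_pos: [0.4444, 0.1394, 0.1731]
tool_rot: [-179.7, 0.1, 86.3]
force: [-0.3, 1.1, -2.1]
grip_width: 0.046
grasp_force: 50.0
time_s: 22.77
tool_pos: [0.443, 0.1431, 0.0836]
tool_rot: [-179.6, -0.0, 86.7]
force: [0.7, 0.2, -1.2]
grip_width: 0.0456
grasp_force: 50.0
t 22.77 shift-after-turn [0.     0.0035 0.0251] turn [-0.0072 -0.0005  0.0025]
```

```bash
python3 -m jog '[[0,0.0035,0.012,-0.0065,0,0.002,0],[0,0,0.01,0,0,0,0],[0,0,0.003,0,0,0,0],[0,0,0,0,0,0,0],[0,0,0,0,0,0,0]]';python3 -m jog '[[0,0,0.0015,0,0,0,0],[0,0,0,0,0,0,0],[0,0,0,0,0,0,0]]';python3 -c "
from h import *
go([*p2w((-.048,-.0005)),.056],PY+90)"
```

```text
time_s: 23.18
tool_pos: [0.4494, 0.1422, 0.061]
tool_rot: [179.7, -0.0, 86.5]
force: [1.0, -0.3, -1.9]
grip_width: 0.0456
grasp_force: 50.0
time_s: 23.43
tool_pos: [0.4494, 0.1419, 0.0592]
tool_rot: [179.7, 0.0, 86.4]
force: [0.5, -1.7, -2.6]
grip_width: 0.0455
grasp_force: 50.0
t 23.43 shift-after-turn [ 0.0008 -0.003   0.0032] turn [ 0.0058  0.     -0.002 ]
```

```bash
python3 -m jog '[[0.0008,-0.003,0.001,0.006,0,-0.002,0],[0,0,0,0,0,0,0],[0,0,0,0,0,0,0],[0,0,0,0,0,0,0]]';python3 -m jog '[[0,0,0.0015,0,0,0,0],[0,0,0,0,0,0,0],[0,0,0,0,0,0,0]]';python3 -m jog '[[0,0,0.0015,0,0,0,0],[0,0,0,0,0,0,0],[0,0,0,0,0,0,0]]';python3 -c "
from h import *
go([*p2w((-.048,-.0005)),.056],PY+90)"
```

```text
time_s: 23.77
tool_pos: [0.4462, 0.1429, 0.0579]
tool_rot: [-180.0, -0.0, 86.6]
force: [0.5, -0.7, -1.7]
grip_width: 0.0457
grasp_force: 50.0
time_s: 24.02
tool_pos: [0.4461, 0.1429, 0.0562]
tool_rot: [-179.9, -0.0, 86.6]
force: [0.1, 0.1, -2.1]
grip_width: 0.0457
grasp_force: 50.0
time_s: 24.27
tool_pos: [0.4463, 0.1429, 0.056]
tool_rot: [-179.9, 0.1, 86.6]
force: [-4.1, -1.1, 9.7]
grip_width: 0.0457
grasp_force: 50.0
t 24.27 shift-after-turn [-0.      0.0002  0.    ] turn [-0.001   0.001   0.0001]
```

Contact came exactly at the expected height. I'll release the work, go up and look.

```bash
python3 -m jog '[[0,0,0,0,0,0,0.058],[0,0,0,0,0,0,0.058],[0,0,0,0,0,0,0.058],[0,0,0,0,0,0,0.058],[0,0,-0.01,0,0,0,0.058],[0,0,-0.03,0,0,0,0.058],[0,0,-0.03,0,0,0,0.058],[0,0,-0.04,0,0,0,0.058],[0,0,-0.04,0,0,0,0.058],[0,0,0,0,0,0,0.058],[0,0,0,0,0,0,0.058],[0,0,0,0,0,0,0.058]]';python3 -c "
from h import *
print(env.get_obs()['qpos'].round(1)); go([.548,.3898,.2],-15);go([.548,.3898,.2],75)"
```

```text
time_s: 25.27
tool_pos: [0.4461, 0.1427, 0.2049]
tool_rot: [-180.0, 0.0, 86.6]
force: [0.3, -0.7, -0.5]
grip_width: 0.0581
grasp_force: 0.0
[ 29.1  -2.3 -48.4 107.8  -1.8  73.8 -22.1]
t 25.27 shift-after-turn [ 0.0345 -0.265   0.0049] turn [1.0000e-04 8.0000e-04 1.7727e+00]
t 25.27 shift-after-turn [0.265  0.0345 0.0049] turn [-0.0004  0.0006  0.2019]
```

```bash
python3 -m jog '[[0,0,0,0,0,-0.122,0.06],[0,0,0,0,0,-0.122,0.06],[0,0,0,0,0,-0.122,0.06],[0,0,0,0,0,-0.122,0.06],[0,0,0,0,0,-0.122,0.06],[0,0,0,0,0,-0.122,0.06],[0,0,0,0,0,-0.122,0.06],[0,0,0,0,0,-0.122,0.06],[0,0,0,0,0,-0.122,0.06],[0,0,0,0,0,-0.122,0.06],[0,0,0,0,0,-0.122,0.06]]'; python3 -c "
from h import *
for n in('top','scene'): snap(n,n+'4')
go([.548,.3898,.2],165)"
```

```text
time_s: 26.18
tool_pos: [0.445, 0.1426, 0.203]
tool_rot: [-179.9, -0.3, 163.8]
force: [0.1, -0.0, 0.6]
grip_width: 0.0602
grasp_force: 0.0
t 26.28 shift-after-turn [-0.0354  0.2654  0.0032] turn [-0.0012 -0.0041 -0.0262]
```

```bash
python3 -m jog '[[0,0,0,0,0,-0.024,0.06],[-0.0044,0.0332,0,0,0,0,0.06],[-0.0044,0.0332,0,0,0,0,0.06],[-0.0044,0.0332,0,0,0,0,0.06],[-0.0044,0.0332,0,0,0,0,0.06],[-0.0044,0.0332,0,0,0,0,0.06],[-0.0044,0.0332,0,0,0,0,0.06],[-0.0044,0.0332,0,0,0,0,0.06],[-0.0044,0.0332,0,0,0,0,0.06],[0,0,0,0,0,0,0.06]]';python3 -m jog '[[0,0,0.03,0,0,0,0.06],[0,0,0.03,0,0,0,0.06],[0,0,0.03,0,0,0,0.06],[0,0,0,0,0,0,0.06],[0,0,0,0,0,0,0.06],[0,0,0,0,0,0,0.06]]'
python3 - <<'E'
from h import *
go([.548,.3898,.022],165)
A=cv2.resize(cv2.imread("pics/top4.png")[190:265,310:375],None,fx=6,fy=6,interpolation=cv2.INTER_CUBIC)
snap("scene","scene5");B=cv2.resize(cv2.imread("pics/scene5.png")[170:240,310:385],None,fx=5,fy=5,interpolation=cv2.INTER_CUBIC)
c=np.zeros((450,770,3),np.uint8);c[:A.shape[0],:A.shape[1]]=A;c[:B.shape[0],395:395+B.shape[1]]=B;cv2.imwrite("pics/chk5.png",c)
E
```

```text
time_s: 27.12
tool_pos: [0.5483, 0.3965, 0.202]
tool_rot: [179.8, -0.4, 165.1]
force: [-1.5, -0.1, -0.4]
grip_width: 0.0601
grasp_force: 0.0
time_s: 27.62
tool_pos: [0.5502, 0.3904, 0.1162]
tool_rot: [179.9, -0.0, 164.8]
force: [0.4, -0.1, 0.9]
grip_width: 0.0603
grasp_force: 0.0
t 27.62 shift-after-turn [ 0.002  -0.0011  0.0942] turn [ 0.0013 -0.0001 -0.004 ]
```

View pics/chk5.png

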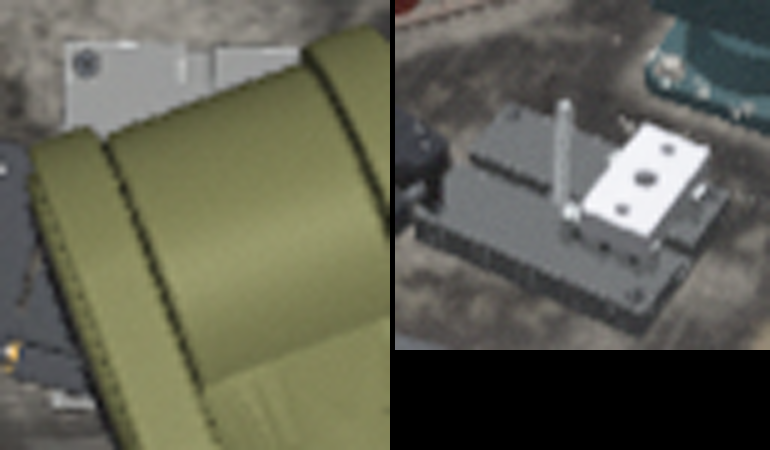

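The scene view shows the work resting level across both parallels. The arm hides the plate in the top view. Next I'll take the tall block.

```bash
python3 -m jog '[[0.002,-0.001,0.03,0,0,-0.004,0.06],[0,0,0.03,0,0,0,0.06],[0,0,0.024,0,0,0,0.06],[0,0,0.01,0,0,0,0.06],[0,0,0,0,0,0,0.06],[0,0,0,0,0,0,0.06],[0,0,0,0,0,0,0.06],[0,0,0,0,0,0,0],[0,0,0,0,0,0,0],[0,0,0,0,0,0,0],[0,0,0,0,0,0,0],[0,0,0,0,0,0,0]]' 55;python3 -m jog '[[0,0,0,0,0,0,0],[0,0,0,0,0,0,0],[0,0,0,0,0,0,0],[0,0,0,0,0,0,0],[0,0,0,0,0,0,0],[0,0,0,0,0,0,0]]';python3 -m jog '[[0,0,-0.01,0,0,0,0],[0,0,-0.03,0,0,0,0],[0,0,-0.04,0,0,0,0],[0,0,-0.04,0,0,0,0],[0,0,-0.03,0,0,0,0],[0,0,-0.01,0,0,0,0],[0,0,0,0,0,0,0],[0,0,0,0,0,0,0]]';python3 -c "
from h import *
go([*p2w((.0087+.040,-.0005)),.19],180+PY)"
```

```text
time_s: 28.67
tool_pos: [0.548, 0.3905, 0.0215]
tool_rot: [179.9, 0.0, 165.1]
force: [1.0, 2.3, 0.5]
grip_width: 0.0343
grasp_force: 1.1
time_s: 29.17
tool_pos: [0.548, 0.3905, 0.0214]
tool_rot: [179.9, 0.0, 165.1]
force: [2.9, 3.4, 3.0]
grip_width: 0.0337
grasp_force: 54.9
time_s: 29.83
tool_pos: [0.5468, 0.3881, 0.1786]
tool_rot: [-179.8, -0.1, 165.0]
force: [0.3, -0.2, -3.8]
grip_width: 0.0337
grasp_force: 54.9
t 29.83 shift-after-turn [-0.0113 -0.2508 -0.0114] turn [-0.0034 -0.0028 -0.201 ]
```

```bash
python3 -m jog '[[0,0,0,0,0,-0.1,0],[0,0,0,0,0,-0.1,0],[-0.0014,-0.0313,0,0,0,0,0],[-0.0014,-0.0313,0,0,0,0,0],[-0.0014,-0.0313,0,0,0,0,0],[-0.0014,-0.0313,0,0,0,0,0],[-0.0014,-0.0313,0,0,0,0,0],[-0.0014,-0.0313,0,0,0,0,0],[-0.0014,-0.0313,0,0,0,0,0],[-0.0014,-0.0313,0,0,0,0,0],[0,0,0,0,0,0,0],[0,0,0,0,0,0,0]]';python3 -m jog '[[0,0,0.025,0,0,0,0],[0,0,0.02,0,0,0,0],[0,0,0,0,0,0,0],[0,0,0,0,0,0,0],[0,0,0,0,0,0,0],[0,0,0,0,0,0,0]]';python3 -c "
from h import *
go([*p2w((.0087+.040,-.0005)),.0475],180+PY)"
```

```text
time_s: 30.83
tool_pos: [0.542, 0.1344, 0.1772]
tool_rot: [-179.8, -0.4, 176.2]
force: [-0.5, 0.2, -3.8]
grip_width: 0.0334
grasp_force: 54.9
time_s: 31.33
tool_pos: [0.544, 0.1398, 0.1367]
tool_rot: [180.0, 0.0, 176.6]
force: [0.3, -0.0, -3.0]
grip_width: 0.0337
grasp_force: 54.9
t 31.33 shift-after-turn [ 0.0009 -0.0028  0.0892] turn [0.0008 0.0004 0.0001]
```

```bash
python3 -m jog '[[0.0009,-0.0028,0.025,0,0,0,0],[0,0,0.025,0,0,0,0],[0,0,0.025,0,0,0,0],[0,0,0.01,0,0,0,0],[0,0,0,0,0,0,0],[0,0,0,0,0,0,0],[0,0,0,0,0,0,0]]';python3 -c "
from h import *
go([*p2w((.0087+.040,-.0005)),.0475],180+PY);print(env.get_obs()['force'])"
```

```text
time_s: 31.92
tool_pos: [0.5439, 0.1369, 0.0527]
tool_rot: [179.9, 0.1, 176.5]
force: [-0.1, 0.9, -3.2]
grip_width: 0.0335
grasp_force: 54.9
t 31.92 shift-after-turn [0.0009 0.0001 0.0052] turn [ 0.001   0.0022 -0.0005]
[-0.08986051  0.88348575 -3.19517417]
```

```bash
python3 -m jog '[[0,0,0.003,0,0,0,0],[0,0,0,0,0,0,0],[0,0,0,0,0,0,0]]';python3 -m jog '[[0,0,0.0015,0,0,0,0],[0,0,0,0,0,0,0],[0,0,0,0,0,0,0]]';python3 -m jog '[[0,0,0.0015,0,0,0,0],[0,0,0,0,0,0,0],[0,0,0,0,0,0,0]]'
```

```text
time_s: 32.17
tool_pos: [0.5429, 0.1362, 0.0485]
tool_rot: [180.0, 0.0, 176.5]
force: [-0.8, -0.1, -2.8]
grip_width: 0.0337
grasp_force: 54.9
time_s: 32.42
tool_pos: [0.543, 0.1364, 0.0473]
tool_rot: [-180.0, 0.0, 176.5]
force: [-1.9, -0.8, 5.7]
grip_width: 0.0336
grasp_force: 54.9
time_s: 32.67
tool_pos: [0.5431, 0.1363, 0.0473]
tool_rot: [-179.9, 0.0, 176.5]
force: [-6.4, -1.8, 15.7]
grip_width: 0.0336
grasp_force: 54.9
```

```bash
python3 -m jog '[[0,0,-0.001,0,0,0,0.06],[0,0,0,0,0,0,0.06],[0,0,0,0,0,0,0.06],[0,0,0,0,0,0,0.06],[0,0,0,0,0,0,0.06],[0,0,-0.01,0,0,0,0.06],[0,0,-0.03,0,0,0,0.06],[0,0,-0.04,0,0,0,0.06],[0,0,-0.04,0,0,0,0.06],[0,0,0,0,0,0,0.06],[0,0,0,0,0,0,0.06],[0,0,0,0,0,0,0.06]]';python3 -c "
from h import *
snap('top','top6');snap('scene','scene6')
go([.5063,.2890,.17],187)"
```

```text
time_s: 33.67
tool_pos: [0.5424, 0.136, 0.166]
tool_rot: [-180.0, -0.0, 176.5]
force: [-0.8, -0.4, -0.5]
grip_width: 0.0597
grasp_force: 0.0
t 33.77 shift-after-turn [ 0.0164  0.1564 -0.0054] turn [-0.0003 -0.003  -0.1829]
```

```bash
python3 -m jog '[[0,0,0,0,-0.003,-0.091,0.06],[0,0,0,0,0,-0.092,0.06],[0.0033,0.0313,0,0,0,0,0.06],[0.0033,0.0313,0,0,0,0,0.06],[0.0033,0.0313,0,0,0,0,0.06],[0.0033,0.0313,0,0,0,0,0.06],[0.0033,0.0313,0,0,0,0,0.06],[0,0,0.03,0,0,0,0.06],[0,0,0.03,0,0,0,0.06],[0,0,0.03,0,0,0,0.06],[0,0,0.03,0,0,0,0.06],[0,0,0,0,0,0,0.06]]';python3 -m jog '[[0,0,0,0,0,0,0.06],[0,0,0,0,0,0,0.06],[0,0,0,0,0,0,0.06]]';python3 -c "
from h import *
go([.5063,.2890,.004],187)"
```

```text
time_s: 34.77
tool_pos: [0.5024, 0.2864, 0.0385]
tool_rot: [-179.8, -0.6, -173.0]
force: [-0.8, -1.8, -1.0]
grip_width: 0.0599
grasp_force: 0.0
time_s: 35.02
tool_pos: [0.5084, 0.2905, 0.0476]
tool_rot: [179.9, 0.3, -173.0]
force: [0.4, -0.2, -0.8]
grip_width: 0.06
grasp_force: 0.0
t 35.02 shift-after-turn [ 0.0022 -0.0012  0.0436] turn [0.0009 0.0049 0.    ]
```

```bash
python3 -m jog '[[0,0,0.01,0,0,0,0.06],[0,0,0.01,0,0,0,0.06],[0,0,0.01,0,0,0,0.06],[0,0,0,0,0,0,0.06],[0,0,0,0,0,0,0.06],[0,0,0,0,0,0,0.06],[0,0,0,0,0,0,0.06]]';python3 -c "
from h import *
go([.5063,.2890,.004],187)"
```

```text
time_s: 35.6
tool_pos: [0.5076, 0.2898, 0.016]
tool_rot: [180.0, 0.2, -173.0]
force: [0.2, 0.7, -0.5]
grip_width: 0.0602
grasp_force: 0.0
t 35.6 shift-after-turn [ 0.0014 -0.0007  0.012 ] turn [0.0001 0.0028 0.0002]
```

```bash
python3 -m jog '[[0.0013,-0.0007,0.006,0,0.0028,0,0.06],[0,0,0.005,0,0,0,0.06],[0,0,0,0,0,0,0.06],[0,0,0,0,0,0,0.06],[0,0,0,0,0,0,0],[0,0,0,0,0,0,0],[0,0,0,0,0,0,0],[0,0,0,0,0,0,0],[0,0,0,0,0,0,0],[0,0,0,0,0,0,0],[0,0,0,0,0,0,0],[0,0,0,0,0,0,0]]' 58;python3 -m jog '[[0,0,0,0,0,0,0],[0,0,0,0,0,0,0],[0,0,0,0,0,0,0]]';python3 -c "
from h import *
go([.5063,.2890,.004],187)"
```

```text
time_s: 36.6
tool_pos: [0.5062, 0.2891, 0.0048]
tool_rot: [180.0, -0.0, -173.0]
force: [1.4, 1.5, 0.6]
grip_width: 0.0331
grasp_force: 58.0
time_s: 36.85
tool_pos: [0.5062, 0.2891, 0.0049]
tool_rot: [180.0, -0.0, -173.0]
force: [-0.4, 2.1, 0.2]
grip_width: 0.0333
grasp_force: 58.0
t 36.85 shift-after-turn [-0.0001 -0.0001  0.0009] turn [ 0.0004 -0.0002  0.0002]
```

```bash
python3 -m jog '[[0,0,-0.01,0,0,0,0],[0,0,-0.03,0,0,0,0],[0,0,-0.03,0,0,0,0],[0,0,-0.03,0,0,0,0],[0,0,-0.03,0,0,0,0],[0,0,-0.03,0,0,0,0],[0,0,-0.015,0,0,0,0],[0,0,0,0,0,0,0],[0,0,0,0,0,0,0]]';python3 -c "
from h import *
go([*p2w((.0087,-.001)),.18],180+PY)"
```

```text
time_s: 37.6
tool_pos: [0.5063, 0.2882, 0.1799]
tool_rot: [-179.9, 0.0, -173.0]
force: [-0.9, -0.4, -3.0]
grip_width: 0.0333
grasp_force: 58.0
t 37.6 shift-after-turn [-5.700e-03 -1.491e-01 -1.000e-04] turn [-0.0013  0.0003  0.1818]
```

```bash
python3 -m jog '[[0,0,0,0,0,0.091,0],[0,0,0,0,0,0.091,0],[-0.001,-0.0248,0,0,0,0,0],[-0.001,-0.0248,0,0,0,0,0],[-0.001,-0.0248,0,0,0,0,0],[-0.001,-0.0248,0,0,0,0,0],[-0.001,-0.0248,0,0,0,0,0],[-0.001,-0.0248,0,0,0,0,0],[0,0,0,0,0,0,0],[0,0,0,0,0,0,0],[0,0,0,0,0,0,0],[0,0,0,0,0,0,0]]';python3 -m jog '[[0,0,0.02,0,0,0,0],[0,0,0.02,0,0,0,0],[0,0,0,0,0,0,0],[0,0,0,0,0,0,0],[0,0,0,0,0,0,0],[0,0,0,0,0,0,0],[0,0,0,0,0,0,0]]';python3 -c "
from h import *
go([*p2w((.0087,-.001)),.12],180+PY);snap('wrist','w7');snap('scene','scene7')
a=cv2.resize(cv2.imread('pics/w7.png')[100:310,215:425],(480,480),interpolation=cv2.INTER_CUBIC)
b=cv2.resize(cv2.imread('pics/scene7.png')[150:240,300:360],(320,480),interpolation=cv2.INTER_CUBIC)
cv2.imwrite('pics/chk7.png',np.hstack([a,b]))"
```

```text
time_s: 38.6
tool_pos: [0.5025, 0.1409, 0.1789]
tool_rot: [180.0, -0.1, 176.7]
force: [-0.2, -0.0, -1.9]
grip_width: 0.0328
grasp_force: 58.0
time_s: 39.18
tool_pos: [0.5041, 0.1403, 0.1409]
tool_rot: [180.0, 0.1, 176.6]
force: [-0.2, -0.0, -2.7]
grip_width: 0.0334
grasp_force: 58.0
t 39.18 shift-after-turn [ 0.001  -0.0014  0.0209] turn [0.     0.0014 0.0005]
```

View pics/chk7.png

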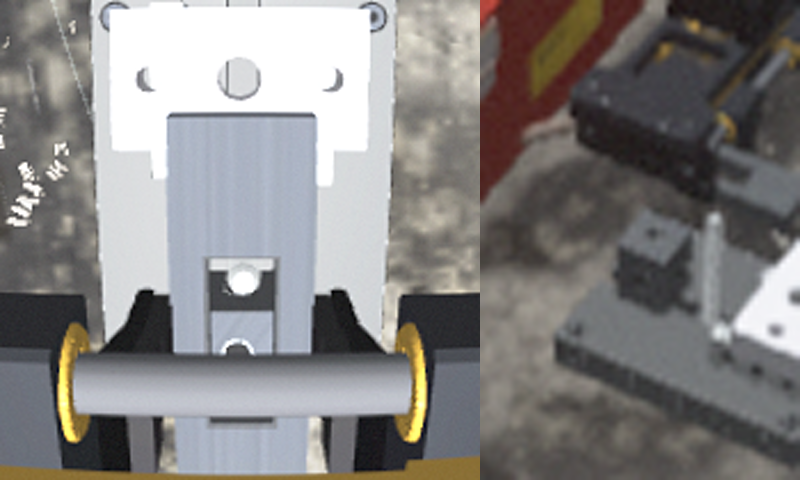

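The wrist view shows the stud tip at crop (242,279), centred across the strap's slot (207 to 276). The work sits square on the parallels, and the tall block stands beyond the stud.

```bash
python3 -c "
from h import *
k=210/480
print('stud',w2p(plane('w7',(215+242*k,100+279*k),.106)[0]), 'slotc near end (z .147)',[w2p(plane('w7',(215+x*k,100+y*k),z)[0]).round(4) for x,y,z in((207,258,.148),(276,258,.148),(167,114,.148),(314,114,.148),(112,152,.072),(370,152,.072),(237,78,.072))], 'tool',w2p(env.get_obs()['tool_pos'][:2]))
go([*p2w((.0087,-.001)),.12],180+PY)"
```

```text
stud [8.50568273e-03 7.21277604e-05] slotc near end (z .147) [array([-0.0114, -0.008 ]), array([-0.0115,  0.0079]), array([-0.0446, -0.0165]), array([-0.0446,  0.0159]), array([-0.024 , -0.0433]), array([-0.0241,  0.0427]), array([-0.0482, -0.0016])] tool [9.46595563e-03 7.40893979e-05]
t 39.28 shift-after-turn [ 0.0008 -0.0011  0.0205] turn [-0.0003  0.0009  0.0002]
```

```bash
python3 -m jog '[[0,0,0.01,0,0,0,0],[0,0,0.015,0,0,0,0],[0,0,0.015,0,0,0,0],[0,0,0.015,0,0,0,0],[0,0,0.005,0,0,0,0],[0,0,0,0,0,0,0],[0,0,0,0,0,0,0],[0,0,0,0,0,0,0]]';python3 -m jog '[[0,0,0.0015,0,0,0,0],[0,0,0,0,0,0,0],[0,0,0,0,0,0,0]]'; python3 -c "
from h import *
go([*p2w((.0087,0)),.0769],180+PY)"
```

```text
time_s: 39.95
tool_pos: [0.5039, 0.1401, 0.0805]
tool_rot: [180.0, 0.0, 176.6]
force: [-0.3, -0.0, -1.9]
grip_width: 0.0328
grasp_force: 58.0
time_s: 40.2
tool_pos: [0.5036, 0.1398, 0.0786]
tool_rot: [-180.0, 0.0, 176.6]
force: [-0.7, 0.4, -2.8]
grip_width: 0.0331
grasp_force: 58.0
t 40.2 shift-after-turn [0.0005 0.0001 0.0017] turn [-0.0004  0.0002  0.0002]
```

```bash
python3 -m jog '[[0,0,0.0015,0,0,0,0],[0,0,0,0,0,0,0],[0,0,0,0,0,0,0]]';python3 -m jog '[[0,0,0.001,0,0,0,0],[0,0,0,0,0,0,0],[0,0,0,0,0,0,0]]'
```

```text
time_s: 40.45
tool_pos: [0.5035, 0.1398, 0.0769]
tool_rot: [-180.0, -0.0, 176.6]
force: [1.1, -0.1, -2.5]
grip_width: 0.033
grasp_force: 58.0
time_s: 40.7
tool_pos: [0.5035, 0.1398, 0.0768]
tool_rot: [-179.9, -0.0, 176.6]
force: [-3.1, -1.5, 5.8]
grip_width: 0.0334
grasp_force: 58.0
```

Contact came at the predicted height. I'll release, retreat straight up and verify.

```bash
python3 -m jog '[[0,0,0,0,0,0,0.05],[0,0,0,0,0,0,0.05],[0,0,0,0,0,0,0.05],[0,0,0,0,0,0,0.05],[0,0,0,0,0,0,0.05],[0,0,-0.01,0,0,0,0.05],[0,0,-0.03,0,0,0,0.05],[0,0,-0.03,0,0,0,0.05],[0,0,-0.03,0,0,0,0.05],[0,0,-0.03,0,0,0,0.05],[0,0,-0.03,0,0,0,0.05],[0,0,0,0,0,0,0.05]]';python3 -m jog '[[0,0,0,0,0,0,0.05],[0,0,0,0,0,0,0.05],[0,0,0,0,0,0,0.05]]';python3 -c "
from h import *
snap('wrist','w8');snap('scene','scene8')
a=cv2.resize(cv2.imread('pics/w8.png')[60:270,215:425],(480,480),interpolation=cv2.INTER_CUBIC)
b=cv2.resize(cv2.imread('pics/scene8.png')[170:240,305:385],(320,280),interpolation=cv2.INTER_CUBIC)
c=np.zeros((480,800,3),np.uint8);c[:,:480]=a;c[:280,480:]=b
cv2.imwrite('pics/chk8.png',c)"
```

```text
time_s: 41.7
tool_pos: [0.5064, 0.1415, 0.2424]
tool_rot: [179.9, 0.5, 176.6]
force: [2.0, 0.7, -0.1]
grip_width: 0.0498
grasp_force: 0.0
time_s: 41.95
tool_pos: [0.5026, 0.1396, 0.2347]
tool_rot: [-180.0, -0.1, 176.6]
force: [-0.1, 0.4, -0.1]
grip_width: 0.0499
grasp_force: 0.0
```

View pics/chk8.png

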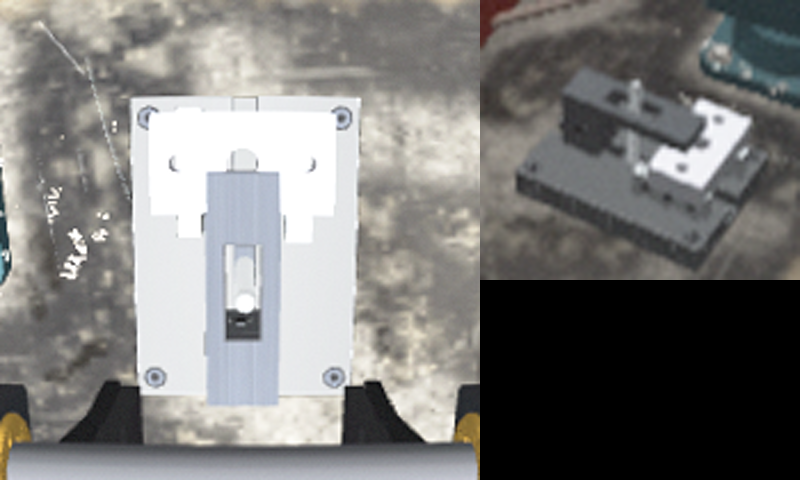

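The strap lies level on the work and the tall block, along the slot, with the stud standing in its slot. All is square and released.

```bash
python3 -c "
from cell import env
print(env.sign_off())"
```

```text
the job is handed in; nothing more can be done
None
```

The set-up is complete and handed in at about 42 s: the work sits square on both parallels and the strap lies level over the stud on the work and the tall block; sign-off returned no verdict.

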